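# Put the strainer baskets back in their own pots and lid them

## Robot

A 6-joint arm with a two-finger parallel gripper is mounted at the origin on the work surface. World frame = base frame: x ahead of the robot, y to its left, z up, the work surface at z = 0. Lengths are in m, angles in rad, forces in N, time in s.
With the tool pointing down it reaches from about 0.15 to 0.775 m from the base axis. Payload 6.1 kg.
Tool frame: the origin (TCP) lies on the centre line of the jaws, within the pads' length; the fingertips stand 11 mm ahead of it and the grasp point (between the pads) lies 8 mm behind it; z points along the fingers, y is the line along which they close (so a half turn about z gives the same grasp; the last joint's range is limited). The gripper opens to 85 mm and grips with 20 to 120 N. Pads are 22 mm wide; open, the fingers measure 114 mm over their backs; the gripper's body (76 mm by 85 mm) begins 54 mm behind the grasp point. The pads swing forward as they close: fully open they stand 13 mm farther back than shut.
Start: joints at [1.133, 0.126, -0.04, 1.405, 0, 1.571], TCP at [0.223, 0.475, 0.242] pointing down, gripper open.
Joint ranges: [-2.72, 2.72], [-0.95, 1.95], [-1.27, 1.35], [-1.78, 2.02], [-1.46, 1.47], [-3.14, 3.14]. Speed limits (rad/s): [2.39, 2.39, 3.01, 3.14, 3.14, 3.14].

## Interface

Orientations are given as a unit quaternion [x, y, z, w].
In Python, from rig import readout, imaging, manip gives the robot as it stands. The module is installed in compiled form; this text tells all that it offers.
- The arm moves only by the tool move_arm, never from a script. Its argument "motion" is text: rows parted by semicolons, each of 7 numbers parted by spaces: the closure, from -1 (fully open) to 1 (shut), so that 0 is half open, then the shift along the world's x, y, z in units of 0.15 m (1.0 is 0.15 m), then the turn, a rotation vector about the world's x, y, z in units of 90 degrees (1.0 is 90 degrees). In form: grip x y z wx wy wz; .... A call has 1 to 12 rows; each row is the pose to reach, as a shift and turn from the pose commanded when the call began; what a row does not reach only later rows make up. A row lasts 1/12 s, in which the tool goes at most 41.7 mm and 7.16 degrees, less where a joint would pass 70% of its speed; a pose out of reach is approached as far as the arm can. A call with a number of a shift or a turn outside -1 to 1 is refused whole. A call with a gripper value outside its range is refused whole. The fingers move at their own pace and stop on an object; "grip_force" is the grip in N (left out, the last holds). Time passes only in rows, so rows that repeat a pose let the fingers close. It gives the time, the measured TCP pose, the force, the opening and the grip force at its end, in the units of the state.
- readout.get_state(): the state, without advancing time (a new reading comes with each control period).
- imaging.snapshot(name): name is "side" or "top" or "wrist"; returns the picture (480x640x3 uint8, red, green, blue); there is no depth.
- imaging.calibration(name): a dict with "K" (3x3 intrinsics, pixels), "camera_from_world" (4x4, takes a point from world to camera coordinates). Camera axes: x right, y down, z forward; pixel columns grow to the right and rows downward; lengths in m; the calibration is good to about 2 mm. A picture is of the moment at which its call begins: read the wrist's pose just before it. calibration takes no time and is no camera call; for the wrist camera it gives the pose at the moment of the call.
- manip.sign_off(): hands the job in; it is judged then, once.
The state is a dict: "clock": time; "qpos": joint angles; "qvel": joint speeds; "effort": joint torques, N m; "tcp_pos": TCP position; "tool_rot": TCP orientation; "wrist_force": force on the tool from outside, world axes, zero at the start; "ft_torque": the same for the moment, N m; "opening": finger opening in m; "grip_force": force on a finger pad.
Only numpy, scipy, OpenCV 4.12 (cv2) and the standard library are available. Lean on these libraries where they do the work, as an engineer would, in place of code of your own. Each camera call takes 0.05 s, during which the arm holds its last target. There are 200 camera calls.

## Task

The strainer baskets of the two storage pots have been put back the wrong way round: swap them, so that the round basket stands flat in the round pot and the square basket in the square pot (the cork mat is free for putting one down meanwhile), then put each wooden lid fully home on the pot of its own shape. Leave the pots standing where they are, set everything down instead of dropping or ramming it, and don't disturb the mug, the jar or the pepper mill.

Things in the scene. Friction and masses are not known exactly. Their poses are not given: they have to be found in the camera images.
- pot_round: White stoneware pot, open on top, round, tapered: outside 114 mm across at the foot, 150 at the rim, 80 high; wall and floor 5 thick, so inside 104 across at the floor, 140 at the rim. Origin: centre of its underside, z up; inner floor at z = 5, rim at z = 80. Loose on the worktop, 0.7 kg. At the start the square basket stands in it.
- pot_square: White stoneware pot, open on top, square with cut corners, tapered: outside 106 mm wide at the foot, 144 at the rim, 80 high; wall and floor 5 thick, so inside 96 wide at the floor, 134 at the rim. Origin: centre of its underside, z up, x and y square to its flat sides; inner floor at z = 5, rim at z = 80. Loose, 0.75 kg. At the start the round basket stands in it.
- basket_round: Round tapered steel strainer basket: outside 86 mm across at the foot, 104 at the rim, wall 34 high. A fixed arch over it carries a level grip bar along the basket's x axis, 60 long, 10 wide, 10 high, its centre at z = 60 above the origin; 45 free on either side of it inside a pot. Origin: centre of its underside, z up. 0.16 kg. Standing in a pot, its origin is at z = 5 of the pot.
- basket_square: Square tapered steel strainer basket, cut corners: outside 82 mm wide at the foot, 96 at the rim, wall 34 high. Same arch and grip bar along its x axis, 60 long, 10 wide, 10 high, centre at z = 60; 45 free on either side. Origin: centre of its underside, z up, x and y square to its sides. 0.16 kg. In the square pot its sides go parallel to the pot's (any of four ways), origin at z = 5 of the pot.
- lid_round: Round wooden lid, 154 mm across, 8 thick, with a tapered plug below (6 deep, 120 across at its bottom, 132 at its top) and a round knob in the middle on top. Lies plug down. Origin: centre of the plug's underside, z up; plate from z = 6 to 14, knob head 26 in diameter from z = 26 to 44. 0.14 kg. Home on the round pot the plate lies on the rim: origin at z = 74 of the pot, clear of the basket.
- lid_square: Square wooden lid, cut corners, 148 mm wide, 8 thick, with a tapered plug below (6 deep, 110 wide at its bottom, 122 at its top) and the same knob (head 26 in diameter, z = 26 to 44). Lies plug down. Origin: centre of the plug's underside, z up, x and y square to its sides; plate from z = 6 to 14. 0.15 kg. Home on the square pot: sides parallel (any of four ways), origin at z = 74 of the pot.
- cork_mat: Round cork table mat, 160 mm across, 6 thick, fixed, empty at the start: the free spot. Origin: centre of its underside; its top is at z = 6.
- mug: Bystander: blue glazed mug, 82 mm in diameter, 95 high, handle on its +y side. Origin: centre of its underside.
- spice_jar: Bystander: jar with a black cap, 60 mm in diameter, 100 high. Origin: centre of its underside.
- pepper_mill: Bystander: turned dark wood pepper mill, 56 mm in diameter, 145 high. Origin: centre of its underside.
There are look-alikes about, which are no part of the job. Leave any orange or turquoise look-alike of the basket_square alone.

How it is judged:
At the end, for the whole second after the job is handed in: Each basket is in the pot of its own shape: within 14 mm of its middle, on its floor within 4 mm, upright within 0.08 rad. Each lid is home on the pot of its own shape: within 10 mm of its middle and 3 mm of full depth, level within 0.05 rad. Pots upright, all at rest (horizontal distance between basket_round and pot_round below 0.014 m and z of basket_round in the frame of pot_round between 0.002 and 0.009 m and angle between each of basket_round, basket_square's own z axis and vertical below 0.08 rad and horizontal distance between lid_round and pot_round below 0.01 m and z of lid_round in the frame of pot_round between 0.071 and 0.077 m and angle between each of lid_round, pot_round, lid_square, pot_square's own z axis and vertical below 0.05 rad and linear speed of each of basket_round, lid_round, pot_round, basket_square, lid_square, pot_square below 0.02 m/s and horizontal distance between basket_square and pot_square below 0.014 m and z of basket_square in the frame of pot_square between 0.002 and 0.009 m and horizontal distance between lid_square and pot_square below 0.01 m and z of lid_square in the frame of pot_square between 0.071 and 0.077 m); the robot touches nothing.
It fails at once if a basket or lid is dropped (over 0.6 m/s out of the fingers, a fall of some 20 mm) ((linear speed of basket_round above 0.6 m/s and contact force between the fingers and basket_round below 0.2 N) or (linear speed of lid_round above 0.6 m/s and contact force between the fingers and lid_round below 0.2 N) or (linear speed of basket_square above 0.6 m/s and contact force between the fingers and basket_square below 0.2 N) or (linear speed of lid_square above 0.6 m/s and contact force between the fingers and lid_square below 0.2 N)).
It fails at once if a pot is shifted by more than 50 mm (distance of any of pot_round, pot_square from where it was at the start of the episode above 0.05 m).
It fails at once if a basket or lid is rammed onto a pot (pressed with more than 60 N) (contact force between any of basket_round, basket_square, lid_round, lid_square and pot_round above 60 N or contact force between any of basket_round, basket_square, lid_round, lid_square and pot_square above 60 N).
It fails at once if a bystander is pushed more than 30 mm or tipped over (distance of any of mug, spice_jar, pepper_mill from where it was at the start of the episode above 0.03 m or angle between any of mug, spice_jar, pepper_mill's own z axis and vertical above 0.4 rad).
It also fails if it takes over 141 s, if anything falls off the work surface, if the arm or the gripper's body presses on something with over 40 N, if the wrist force passes 120 N, or if a joint passes its speed limit or range.

## Working session

There is one attempt and no reset: what is moved stays moved. The work goes in short steps, Python scripts to look and compute and a tool call to move; the robot and the scene stay as the last step left them, time stands still between calls to the robot, and variables do not carry over. Pictures are saved under pics/ and viewed, at most 14 in all, crops included, and the job is handed in when it is done.

Besides the shell and the picture viewer there is one more tool, called after "Call:" by a JSON object that holds its "method" and its "body". move_arm: Moves the arm, as the interface text tells. Its arguments: {"type":"object","properties":{"motion":{"type":"string"},"grip_force":{"type":"number"}},"required":["motion"]}

```bash
mkdir -p pics; python3 - <<'E'
from rig import readout, imaging
import cv2, numpy as np
s=readout.get_state(); print({k:np.round(v,3) for k,v in s.items()})
for n in("top","side"):
    im=imaging.snapshot(n); cv2.imwrite(f"pics/{n}0.png",im[:,:,::-1]); c=imaging.calibration(n); print(n,np.round(c["K"],1).tolist(),np.round(c["camera_from_world"],3).tolist())
E
```

```text
{'clock': np.float64(0.0), 'qpos': array([ 1.133,  0.126, -0.041,  1.405,  0.   ,  1.571]), 'qvel': array([ 0.   ,  0.001, -0.001,  0.   , -0.   ,  0.001]), 'effort': array([ 0.0000e+00, -4.3591e+01,  3.5292e+01,  1.7000e-02, -0.0000e+00,
       -0.0000e+00]), 'tcp_pos': array([0.222, 0.475, 0.242]), 'tool_rot': array([ 0.217,  0.976, -0.001, -0.   ]), 'wrist_force': array([-0.901,  0.25 ,  0.834]), 'ft_torque': array([-0.   ,  0.021,  0.013]), 'grip_force': np.float64(0.0), 'opening': np.float64(0.085)}
top [[576.0, 0.0, 319.2], [0.0, 576.0, 232.2], [0.0, 0.0, 1.0]] [[-0.02, -1.0, -0.003, 0.008], [-0.984, 0.02, -0.176, 0.551], [0.176, -0.001, -0.984, 1.373], [0.0, 0.0, 0.0, 1.0]]
side [[453.4, 0.0, 313.8], [0.0, 453.4, 237.4], [0.0, 0.0, 1.0]] [[0.98, -0.197, 0.007, -0.577], [-0.098, -0.515, -0.852, 0.103], [0.171, 0.834, -0.524, 0.871], [0.0, 0.0, 0.0, 1.0]]
```

View pics/top0.png

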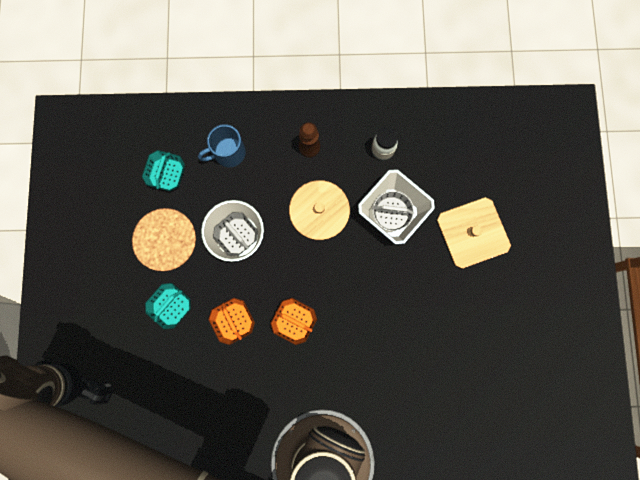

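View pics/side0.png

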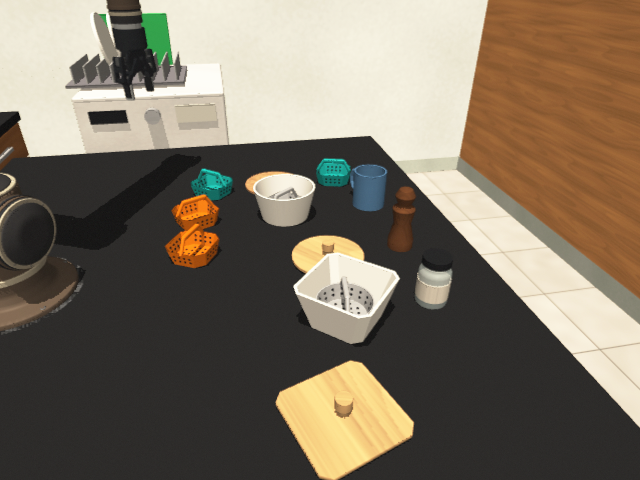

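```bash
cat > h.py <<'E'
import numpy as np, cv2
from rig import readout, imaging
def cast(px,z,cal):
    K,T=np.array(cal["K"]),np.array(cal["camera_from_world"]); R,t=T[:3,:3],T[:3,3]
    c=-R.T@t; px=np.asarray(px,float).reshape(-1,2)
    d=np.c_[px,np.ones(len(px))]@np.linalg.inv(K).T@R
    return (c+d*((z-c[2])/d[:,2])[:,None])
def proj(p,cal):
    K,T=np.array(cal["K"]),np.array(cal["camera_from_world"])
    q=np.atleast_2d(p)@T[:3,:3].T+T[:3,3]; q=q@K.T; return q[:,:2]/q[:,2:]
def blob(mask,roi,z,cal,shape):
    x0,y0,x1,y1=roi; m=np.zeros_like(mask); m[y0:y1,x0:x1]=mask[y0:y1,x0:x1]
    c=max(cv2.findContours(m,cv2.RETR_EXTERNAL,cv2.CHAIN_APPROX_NONE)[0],key=cv2.contourArea)
    P=cast(cv2.convexHull(c)[:,0],z,cal)[:,:2]*1000
    P=P.astype(np.float32)
    if shape=="c": (a,b),r=cv2.minEnclosingCircle(P); return round(a,1),round(b,1),round(2*r,1)
    r=cv2.minAreaRect(P); return np.round(r[0],1).tolist(),np.round(r[1],1).tolist(),round(r[2],1)
E
python3 - <<'E'
from h import *
im=cv2.imread("pics/top0.png"); cal=imaging.calibration("top")
hsv=cv2.cvtColor(im,cv2.COLOR_BGR2HSV); H,S,V=cv2.split(hsv)
br=((V>70)).astype(np.uint8)*255
print("pr",blob(br,(198,195,268,270),.08,cal,"c"))
print("ps",blob(br,(352,165,437,250),.08,cal,"s"))
print("lr",blob(br,(284,175,352,245),.014,cal,"c"))
print("ls",blob(br,(437,190,516,272),.014,cal,"s"))
print("mat",blob(br,(128,203,198,276),.006,cal,"c"))
print("mug",cast([228,148],.05,cal),"jar",cast([384,146],.05,cal),"mill",cast([309,139],.07,cal))
print("knobs",cast([[319,209],[473,231]],.044,cal))
out=np.hstack([cv2.resize(im[195:270,195:270],(390,390),interpolation=2),cv2.resize(im[170:245,358:433],(390,390),interpolation=2)])
cv2.imwrite("pics/zoom.png",out)
E
```

```text
pr (554.5, 207.1, 154.0)
ps ([606.1, -191.5], [148.1, 148.9], 47.7)
lr (615.8, -4.2, 157.7)
ls ([549.4, -393.3], [153.2, 152.9], 18.5)
mat (548.6, 392.6, 164.3)
mug [[0.77167214 0.22339064 0.05      ]] jar [[ 0.7687636  -0.17175921  0.05      ]] mill [[0.78423718 0.01755933 0.07      ]]
knobs [[ 0.61022694 -0.00396022  0.044     ]
 [ 0.54673839 -0.38399501  0.044     ]]
```

View pics/zoom.png

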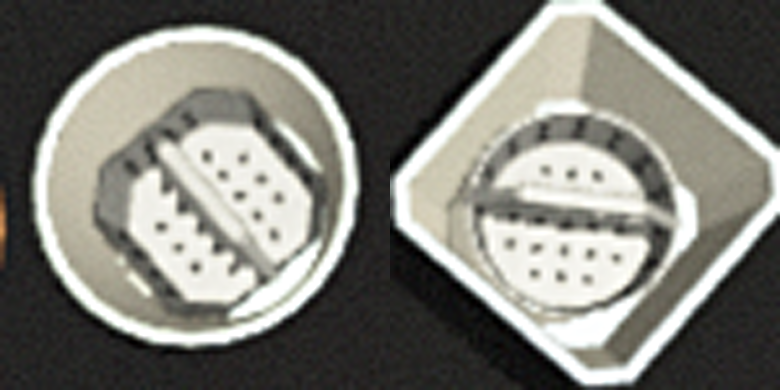

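```bash
cat >> h.py <<'E'
def closeang():
    from scipy.spatial.transform import Rotation as R
    y=R.from_quat(readout.get_state()["tool_rot"]).as_matrix()[:,1]; return np.degrees(np.arctan2(y[1],y[0]))
E
python3 - <<'E'
from h import *
cal=imaging.calibration("top")
for n,a,b,o in(("sq",(165,145),(265,270),(195,195)),("rd",(135,190),(282,215),(358,170))):
    P=cast([np.array(o)+np.array(a)/5.2,np.array(o)+np.array(b)/5.2],.07,cal)[:,:2]*1000
    d=P[1]-P[0]; print(n,P.mean(0),np.linalg.norm(d),np.degrees(np.arctan2(d[1],d[0])))
print(closeang()); c=imaging.calibration("wrist"); T=c["camera_from_world"]; T=np.array(T); print(-T[:3,:3].T@T[:3,3], T[2,:3],T[0,:3],c["K"])
E
```

```text
sq [544.33169739 198.19406468] 76.44320693891163 -142.00463064890192
rd [ 600.69784585 -197.43073183] 69.91546483795179 -101.08397011379384
64.91148657039933
[0.15630128 0.50588473 0.37239504] [ 0.25997172 -0.12259449 -0.95780233] [ 4.24083325e-01  9.05622813e-01 -8.08823796e-04] [[415.64071693   0.         320.59099075]
 [  0.         415.64071693 242.25442845]
 [  0.           0.           1.        ]]
```

Call:
{"method": "move_arm", "body": {"motion": "0 0.95 -0.82 0 0 0 0.7;0 0.95 -0.82 0 0 0 0.7;0 0.95 -0.82 0 0 0 0.7;0 0.95 -0.82 0 0 0 0.7;0 0.95 -0.82 0 0 0 0.7;0 0.95 -0.82 0 0 0 0.7;0 0.95 -0.82 0 0 0 0.7;0 0.95 -0.82 0 0 0 0.7;0 0.95 -0.82 0 0 0 0.7;0 0.95 -0.82 0 0 0 0.7;0 0.95 -0.82 0 0 0 0.7", "grip_force": 50}}

```text
clock: 1.02
tcp_pos: [0.365, 0.3522, 0.2419]
tool_rot: [-0.325, 0.946, -0.0, -0.0]
wrist_force: [0.4, 0.3, 0.2]
opening: 0.043
grip_force: 0.0
```

Call:
{"method": "move_arm", "body": {"motion": "0.2 0.9 -0.77 0 0 0 0;0.2 0.9 -0.77 0 0 0 0;0.2 0.9 -0.77 0 0 0 0;0.2 0.9 -0.77 0 0 0 0;0.2 0.9 -0.77 0 0 0 0;0.2 0.9 -0.77 0 0 0 0;0.2 0.9 -0.77 0 0 0 0;0.2 0.9 -0.77 0 0 0 0"}}

```text
clock: 1.68
tcp_pos: [0.4993, 0.2376, 0.2421]
tool_rot: [-0.325, 0.946, 0.0, -0.0]
wrist_force: [-0.3, 0.1, -0.0]
opening: 0.034
grip_force: 0.0
```

```bash
python3 - <<'E'
from h import *
s=readout.get_state(); print(s["tcp_pos"],closeang(),s["opening"],s["qpos"])
import json
c=imaging.calibration("wrist"); im=imaging.snapshot("wrist"); cv2.imwrite("pics/w1.png",im[:,:,::-1])
json.dump({k:np.array(c[k]).tolist() for k in("K","camera_from_world")},open("w1.json","w"))
E
```

```text
[0.49925947 0.237554   0.24214851] 127.91982643259767 0.033955693236670276 [ 4.43874430e-01  1.79651831e-01  2.34233205e-02  1.41524320e+00
  4.60173513e-04 -2.17951716e-01]
```

View pics/w1.png

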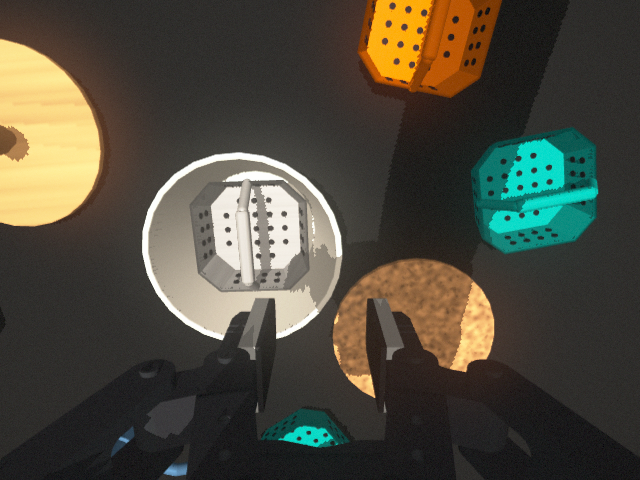

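```bash
python3 - <<'E'
from h import *; import json
cal=json.load(open("w1.json"))
P=cast([(241,211),(247,283),(248,182)],.07,cal)[:,:2]*1000; print(P)
d=P[1]-P[0]; print(P[:2].mean(0),np.linalg.norm(d),np.degrees(np.arctan2(d[1],d[0])))
im=cv2.imread("pics/w1.png"); V=im.max(2)
m=((V>150)&(np.ptp(im,axis=2)<45)).astype(np.uint8)*255
print(blob(m,(130,145,350,330),.08,cal,"c"))
E
```

```text
[[530.50405953 186.49229522]
 [575.03887298 223.11235367]
 [509.60390636 178.19110311]]
[552.77146626 204.80232444] 57.65742181137807 39.42975582274613
(554.0, 205.9, 148.9)
```

Call:
{"method": "move_arm", "body": {"motion": "0.2 0.36 -0.22 0 0 0 0.017;0.2 0.36 -0.22 -0.2 0 0 0.017;0.2 0.36 -0.22 -0.4 0 0 0.017;0.2 0.36 -0.22 -0.6 0 0 0.017;0.2 0.36 -0.22 -0.8 0 0 0.017;0.2 0.36 -0.22 -0.9 0 0 0.017;0.2 0.36 -0.22 -0.9 0 0 0.017"}}

```text
clock: 2.32
tcp_pos: [0.5508, 0.2044, 0.1033]
tool_rot: [-0.338, 0.941, 0.0, -0.003]
wrist_force: [0.6, 0.8, -0.7]
opening: 0.0339
grip_force: 0.0
```

Call:
{"method": "move_arm", "body": {"motion": "0.2 0 0 -0.1 0 0 0;0.2 0 0 -0.2 0 0 0;0.2 0 0 -0.33 0 0 0;0.2 0 0 -0.33 0 0 0;0.8 0 0 -0.33 0 0 0;0.8 0 0 -0.33 0 0 0;1 0 0 -0.33 0 0 0;1 0 0 -0.33 0 0 0;1 0 0 -0.33 0 0 0"}}

```text
clock: 3.07
tcp_pos: [0.5547, 0.2048, 0.0595]
tool_rot: [-0.338, 0.941, 0.001, 0.001]
wrist_force: [-2.0, 2.6, 5.7]
opening: 0.0091
grip_force: 50.4
```

Call:
{"method": "move_arm", "body": {"motion": "1 0 0 0.1 0 0 0;1 0 0 0.25 0 0 0;1 0 0 0.45 0 0 0;1 0 0 0.65 0 0 0;1 0 0 0.75 0 0 0;1 0 0 0.75 0 0 0"}}

```text
clock: 3.57
tcp_pos: [0.556, 0.2044, 0.1747]
tool_rot: [-0.337, 0.941, -0.0, 0.003]
wrist_force: [1.1, 0.2, -1.6]
opening: 0.0091
grip_force: 49.4
```

Call:
{"method": "move_arm", "body": {"motion": "1 0 0.2 0 0 0 0;1 0 0.4 0 0 0 0;1 0 0.6 0 0 0 0;1 -0.03 0.8 0 0 0 0;1 -0.03 0.95 0 0 0 0;1 -0.03 1 0 0 0 0;1 -0.03 1 0 0 0 0"}}

```text
clock: 4.15
tcp_pos: [0.5488, 0.3553, 0.1682]
tool_rot: [-0.339, 0.941, -0.0, -0.001]
wrist_force: [-1.2, -0.1, -1.8]
opening: 0.0086
grip_force: 49.4
```

```bash
cat >> h.py <<'E'
def look(n,cam="wrist"):
    import json
    c=imaging.calibration(cam); im=imaging.snapshot(cam)[:,:,::-1].copy(); cv2.imwrite(f"pics/{n}.png",im)
    c={k:np.array(c[k]).tolist() for k in("K","camera_from_world")}; json.dump(c,open(n+".json","w"))
    s=readout.get_state(); print(s["clock"],np.round(s["tcp_pos"]*1000,1),round(closeang(),1),s["opening"],np.round(s["wrist_force"],1)); return im,c
E
python3 -c "
from h import *
look('s1','side')"
```

```text
4.2 [549.  353.9 168.6] 129.5 0.008628001179597009 [ 0.1 -0.6 -1.5]
```

View pics/s1.png

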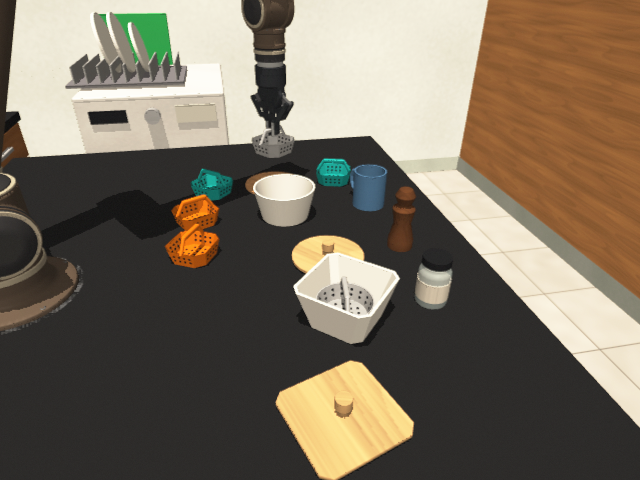

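Call:
{"method": "move_arm", "body": {"motion": "1 0 0.25 -0.1 0 0 0;1 0 0.25 -0.3 0 0 0;1 0 0.25 -0.5 0 0 0;1 0 0.25 -0.6 0 0 0;1 0 0.25 -0.66 0 0 0;1 0 0.25 -0.68 0 0 0;1 0 0.25 -0.7 0 0 0;1 0 0.25 -0.71 0 0 0;1 0 0.25 -0.72 0 0 0;1 0 0.25 -0.72 0 0 0"}}

```text
clock: 5.03
tcp_pos: [0.5501, 0.3916, 0.0633]
tool_rot: [-0.337, 0.941, 0.0, 0.001]
wrist_force: [-0.6, 0.2, -2.0]
opening: 0.0088
grip_force: 49.4
```

Call:
{"method": "move_arm", "body": {"motion": "1 0 0 -0.01 0 0 0;1 0 0 -0.02 0 0 0;1 0 0 -0.025 0 0 0;1 0 0 -0.025 0 0 0"}}

```text
clock: 5.37
tcp_pos: [0.5498, 0.392, 0.0605]
tool_rot: [-0.338, 0.941, 0.0, 0.001]
wrist_force: [-2.8, -1.0, 6.5]
opening: 0.0083
grip_force: 50.5
```

Call:
{"method": "move_arm", "body": {"motion": "0.6 0 0 0 0 0 0;0.2 0 0 0 0 0 0;0.2 0 0 0.01 0 0 0;0.2 0 0 0.1 0 0 0;0.2 0 0 0.3 0 0 0;0.2 0 0 0.55 0 0 0;0.2 0 0 0.8 0 0 0;0.2 0 0 1 0 0 0;0.2 0 0 1 0 0 0;0.2 0 -0.25 1 0 0 0;0.2 0 -0.5 1 0 0 0;0.2 0 -0.75 1 0 0 0"}}

```text
clock: 6.37
tcp_pos: [0.5494, 0.2783, 0.2081]
tool_rot: [-0.338, 0.941, -0.0, 0.0]
wrist_force: [1.2, -1.0, 0.1]
opening: 0.0342
grip_force: 0.0
```

Call:
{"method": "move_arm", "body": {"motion": "0.2 0 -1 0.1 0 0 0.44;0.2 0 -1 0.1 0 0 0.44;0.2 0 -1 0.1 0 0 0.44;0.2 0 -1 0.1 0 0 0.44;0.2 0 -1 0.1 0 0 0.44"}}

```text
clock: 6.78
tcp_pos: [0.5496, 0.1242, 0.2246]
tool_rot: [-0.606, 0.796, -0.001, 0.0]
wrist_force: [0.2, 1.3, 0.2]
opening: 0.0342
grip_force: 0.0
```

Call:
{"method": "move_arm", "body": {"motion": "0.2 0 -1 0 0 0 0.16;0.2 0 -1 0 0 0 0.16;0.2 0 -1 0 0 0 0.16;0.2 0 -1 0 0 0 0.16;0.2 0 -1 0 0 0 0.16"}}

```text
clock: 7.2
tcp_pos: [0.5493, -0.0259, 0.2234]
tool_rot: [-0.698, 0.716, -0.001, -0.001]
wrist_force: [0.3, 0.2, 0.2]
opening: 0.034
grip_force: 0.0
```

Call:
{"method": "move_arm", "body": {"motion": "0.2 0.2 -0.8 0.1 0 0 -0.106;0.2 0.2 -0.8 0.1 0 0 -0.106;0.2 0.2 -0.8 0.1 0 0 -0.106;0.2 0.2 -0.8 0.1 0 0 -0.106;0.2 0.2 -0.8 0.1 0 0 -0.106;0.2 0.2 -0.8 0.1 0 0 -0.106"}}

```text
clock: 7.7
tcp_pos: [0.5795, -0.1409, 0.2381]
tool_rot: [-0.638, 0.77, 0.0, -0.0]
wrist_force: [-0.2, 0.4, -0.2]
opening: 0.034
grip_force: 0.0
```

```bash
python3 -c "
from h import *
look('w2')"
```

```text
7.75 [ 579.4 -140.2  238.2] 169.4 0.03408105505572675 [ 0.2  1.2 -0.3]
```

View pics/w2.png

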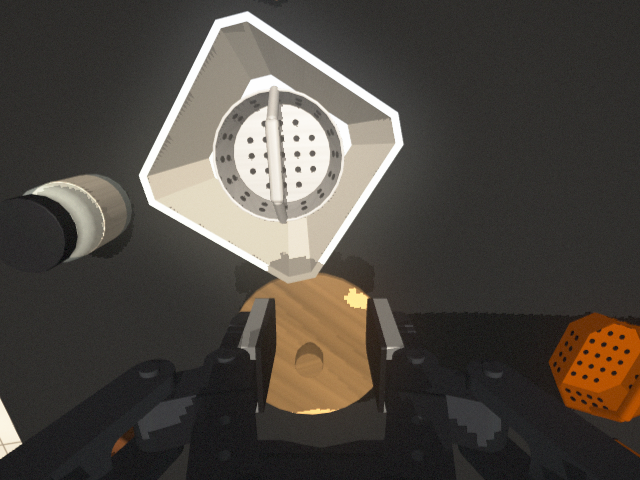

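```bash
python3 - <<'E'
from h import *; import json
cal=json.load(open("w2.json"))
P=cast([(272,118),(279,203)],.07,cal)[:,:2]*1000
d=P[1]-P[0]; print(P[:2].mean(0),np.linalg.norm(d),np.degrees(np.arctan2(d[1],d[0])))
im=cv2.imread("pics/w2.png"); V=im.max(2)
m=((V>175)&(np.ptp(im,axis=2)<45)).astype(np.uint8)*255
print(blob(m,(135,5,410,290),.08,cal,"s"))
E
```

```text
[ 602.89482214 -189.39628422] 59.54059633764182 82.29750998149709
([605.6, -192.4], [143.9, 143.8], 47.4)
```

Call:
{"method": "move_arm", "body": {"motion": "0.2 0.157 -0.328 0 0 0 0.032;0.2 0.157 -0.328 -0.2 0 0 0.032;0.2 0.157 -0.328 -0.4 0 0 0.032;0.2 0.157 -0.328 -0.6 0 0 0.032;0.2 0.157 -0.328 -0.8 0 0 0.032;0.2 0.157 -0.328 -0.9 0 0 0.032;0.2 0.157 -0.328 -0.9 0 0 0.032;0.2 0.157 -0.328 -0.9 0 0 0.032"}}

```text
clock: 8.42
tcp_pos: [0.6026, -0.1886, 0.1032]
tool_rot: [-0.658, 0.753, 0.001, -0.0]
wrist_force: [0.8, -0.5, 1.2]
opening: 0.0344
grip_force: 0.0
```

Call:
{"method": "move_arm", "body": {"motion": "0.2 0 0 -0.1 0 0 0;0.2 0 0 -0.2 0 0 0;0.2 0 0 -0.3 0 0 0;0.2 0 0 -0.3 0 0 0;0.8 0 0 -0.3 0 0 0;0.8 0 0 -0.3 0 0 0;1 0 0 -0.3 0 0 0;1 0 0 -0.3 0 0 0;1 0 0 -0.3 0 0 0"}}

```text
clock: 9.17
tcp_pos: [0.6043, -0.1903, 0.0608]
tool_rot: [-0.658, 0.753, -0.001, 0.001]
wrist_force: [-0.7, 1.7, 6.1]
opening: 0.0088
grip_force: 49.7
```

Call:
{"method": "move_arm", "body": {"motion": "1 0 0 0.1 0 0 0;1 0 0 0.25 0 0 0;1 0 0 0.45 0 0 0;1 0 0 0.65 0 0 0;1 0 0 0.8 0 0 0;1 -0.03 0.1 0.85 0 0 0;1 -0.06 0.3 0.85 0 0 0;1 -0.1 0.5 0.85 0 0 0;1 -0.16 0.7 0.85 0 0 0;1 -0.18 0.9 0.85 0 0 0;1 -0.2 1 0.85 0 0 0;1 -0.2 1 0.85 0 0 0"}}

```text
clock: 10.17
tcp_pos: [0.5719, -0.0367, 0.1859]
tool_rot: [-0.659, 0.752, 0.001, 0.0]
wrist_force: [-0.2, 0.2, -2.1]
opening: 0.0087
grip_force: 48.9
```

Call:
{"method": "move_arm", "body": {"motion": "1 0 0.2 0 0 0 0;1 0 0.45 0 0 0 0;1 -0.05 0.7 0 0 0 0;1 -0.1 0.9 0 0 0 0;1 -0.13 1 0 0 0 0;1 -0.13 1 0 0 0 0;1 -0.13 1 0 0 0 0"}}

```text
clock: 10.75
tcp_pos: [0.5532, 0.1101, 0.1857]
tool_rot: [-0.658, 0.753, -0.0, -0.0]
wrist_force: [0.2, -0.4, -2.2]
opening: 0.0089
grip_force: 48.9
```

Call:
{"method": "move_arm", "body": {"motion": "1 0 0.25 0 0 0 0;1 0 0.5 0 0 0 0;1 0 0.62 0 0 0 0;1 0 0.63 0 0 0 0;1 0 0.63 0 0 0 0"}}

```text
clock: 11.17
tcp_pos: [0.5539, 0.2038, 0.1856]
tool_rot: [-0.658, 0.753, -0.0, -0.0]
wrist_force: [-0.6, -0.7, -1.6]
opening: 0.0086
grip_force: 48.9
```

```bash
python3 -c "
from h import *
look('t2','top'); look('w3')
print(proj([[.55,.39,.07]],imaging.calibration('wrist')))"
```

```text
11.2167 [553.9 203.1 185.7] 172.2 0.008793905632551556 [ 0.8 -0.1 -1. ]
11.2667 [553.9 202.8 185.8] 172.1 0.008690779793905245 [ 0.2  0.1 -1.3]
[[360.2562745  478.75333255]]
```

Call:
{"method": "move_arm", "body": {"motion": "1 0 0.015 -0.1 0 0 0;1 0 0.015 -0.3 0 0 0;1 0 0.015 -0.5 0 0 0;1 0 0.015 -0.65 0 0 0;1 0 0.015 -0.72 0 0 0;1 0 0.015 -0.77 0 0 0;1 0 0.015 -0.79 0 0 0;1 0 0.015 -0.8 0 0 0;1 0 0.015 -0.81 0 0 0;1 0 0.015 -0.815 0 0 0;1 0 0.015 -0.82 0 0 0;1 0 0.015 -0.82 0 0 0"}}

```text
clock: 12.27
tcp_pos: [0.5539, 0.2067, 0.0636]
tool_rot: [-0.658, 0.753, -0.0, 0.0]
wrist_force: [0.0, -0.3, -2.2]
opening: 0.0087
grip_force: 48.9
```

Call:
{"method": "move_arm", "body": {"motion": "1 0 0 -0.007 0 0 0;1 0 0 -0.014 0 0 0;1 0 0 -0.02 0 0 0;1 0 0 -0.02 0 0 0"}}

```text
clock: 12.6
tcp_pos: [0.5536, 0.2067, 0.0608]
tool_rot: [-0.658, 0.753, -0.0, 0.0]
wrist_force: [-2.3, -0.1, 4.6]
opening: 0.0088
grip_force: 49.6
```

Call:
{"method": "move_arm", "body": {"motion": "0.6 0 0 0 0 0 0;0.2 0 0 0 0 0 0;0.2 0 0 0.01 0 0 0;0.2 0 0 0.1 0 0 0;0.2 0 0 0.3 0 0 0;0.2 0 0 0.55 0 0 0;0.2 0 0 0.8 0 0 0;0.2 0 0.1 0.9 0 0 -0.1;0.2 0 0.35 0.9 0 0 -0.2;0.2 0 0.6 0.9 0 0 -0.3;0.2 0 0.8 0.9 0 0 -0.4;0.2 0 0.9 0.9 0 0 -0.476"}}

```text
clock: 13.6
tcp_pos: [0.5534, 0.3448, 0.1948]
tool_rot: [-0.392, 0.92, 0.0, 0.0]
wrist_force: [-0.4, -0.8, 0.3]
opening: 0.0344
grip_force: 0.0
```

Call:
{"method": "move_arm", "body": {"motion": "0.2 -0.025 0.33 0 0 0 -0.02;0.2 -0.025 0.33 0 0 0 -0.02;0.2 -0.025 0.33 0 0 0 -0.02;0.2 -0.025 0.33 0 0 0 -0.02"}}

```text
clock: 13.93
tcp_pos: [0.5496, 0.3913, 0.1945]
tool_rot: [-0.38, 0.925, -0.0, -0.0]
wrist_force: [-0.0, -0.3, 0.5]
opening: 0.0339
grip_force: 0.0
```

```bash
python3 -c "
from h import *
look('w4')"
```

```text
13.9833 [549.8 390.5 194.8] 134.6 0.03413309497025929 [ 0.7 -0.9 -0. ]
```

View pics/w4.png

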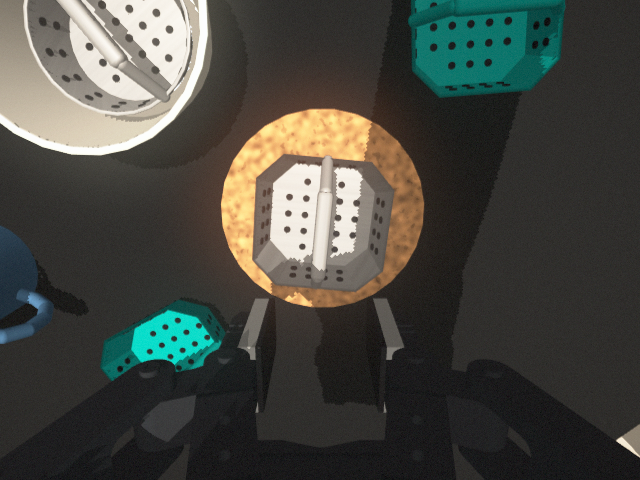

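Call:
{"method": "move_arm", "body": {"motion": "0.2 0 0 0 0 0 -0.057;0.2 0 0 -0.2 0 0 -0.057;0.2 0 0 -0.4 0 0 -0.057;0.2 0 0 -0.6 0 0 -0.057;0.2 0 0 -0.8 0 0 -0.057;0.2 0 0 -0.89 0 0 -0.057;0.2 0 0 -0.89 0 0 -0.057;0.8 0 0 -0.89 0 0 -0.057;0.8 0 0 -0.89 0 0 -0.057;1 0 0 -0.89 0 0 -0.057;1 0 0 -0.89 0 0 -0.057;1 0 0 -0.89 0 0 -0.057"}}

```text
clock: 14.98
tcp_pos: [0.5506, 0.3916, 0.0632]
tool_rot: [-0.338, 0.941, 0.0, 0.001]
wrist_force: [-0.2, 0.3, 3.7]
opening: 0.0089
grip_force: 50.9
```

Call:
{"method": "move_arm", "body": {"motion": "1 0 0 0.1 0 0 0;1 0 0 0.25 0 0 0;1 0 0 0.45 0 0 0;1 0 0 0.65 0 0 0;1 0 0 0.8 0 0 0.02;1 0 -0.1 0.85 0 0 0.04;1 0 -0.3 0.85 0 0 0.06;1 0 -0.5 0.85 0 0 0.088;1 0 -0.7 0.85 0 0 0.088;1 0 -0.9 0.85 0 0 0.088;1 0 -1 0.85 0 0 0.088"}}

```text
clock: 15.9
tcp_pos: [0.5496, 0.2382, 0.1896]
tool_rot: [-0.401, 0.916, -0.001, -0.0]
wrist_force: [-0.1, -0.2, -2.3]
opening: 0.0087
grip_force: 50.1
```

Call:
{"method": "move_arm", "body": {"motion": "1 0 -0.2 0 0 0 0;1 0 -0.4 0 0 0 0;1 0 -0.6 0 0 0 0;1 0 -0.8 0 0 0 0;1 0 -1 0 0 0 0"}}

```text
clock: 16.32
tcp_pos: [0.5498, 0.09, 0.1894]
tool_rot: [-0.402, 0.916, -0.0, 0.0]
wrist_force: [1.0, 0.1, -2.3]
opening: 0.009
grip_force: 50.2
```

Call:
{"method": "move_arm", "body": {"motion": "1 0.1 -0.2 0 0 0 0;1 0.2 -0.4 0 0 0 0;1 0.3 -0.6 0 0 0 0;1 0.35 -0.8 0 0 0 0;1 0.35 -0.95 0 0 0 0;1 0.35 -1 0 0 0 0"}}

```text
clock: 16.82
tcp_pos: [0.6028, -0.0619, 0.1889]
tool_rot: [-0.401, 0.916, -0.0, -0.0]
wrist_force: [0.1, 0.4, -1.3]
opening: 0.0085
grip_force: 50.1
```

Call:
{"method": "move_arm", "body": {"motion": "1 0.01 -0.25 0 0 0 0;1 0.01 -0.5 0 0 0 0;1 0.01 -0.75 0 0 0 0;1 0.01 -0.85 0 0 0 0;1 0.01 -0.85 0 0 0 0;1 0.01 -0.85 0 0 0 0"}}

```text
clock: 17.32
tcp_pos: [0.6038, -0.1865, 0.1889]
tool_rot: [-0.401, 0.916, 0.0, 0.0]
wrist_force: [0.5, -0.2, -3.3]
opening: 0.0083
grip_force: 50.2
```

```bash
python3 -c "
from h import *
look('w5')"
```

```text
17.3667 [ 603.9 -185.7  189. ] 137.4 0.008660972300592248 [ 0.4  1.2 -1.4]
```

View pics/w5.png

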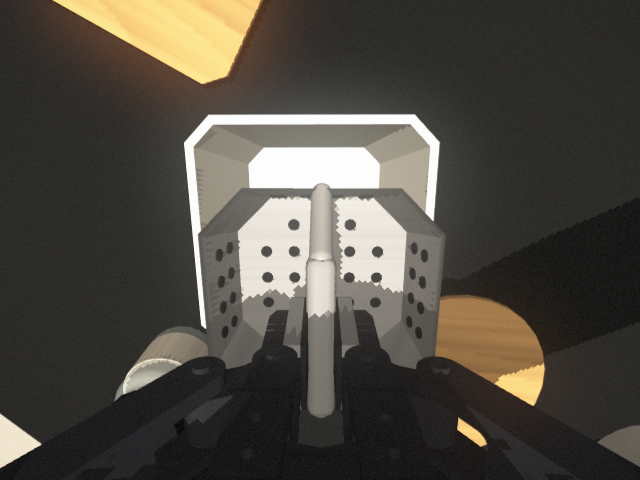

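Call:
{"method": "move_arm", "body": {"motion": "1 0.015 -0.04 -0.1 0 0 0;1 0.015 -0.04 -0.3 0 0 0;1 0.015 -0.04 -0.5 0 0 0;1 0.015 -0.04 -0.65 0 0 0;1 0.015 -0.04 -0.72 0 0 0;1 0.015 -0.04 -0.77 0 0 0;1 0.015 -0.04 -0.79 0 0 0;1 0.015 -0.04 -0.81 0 0 0;1 0.015 -0.04 -0.82 0 0 0;1 0.015 -0.04 -0.83 0 0 0;1 0.015 -0.04 -0.83 0 0 0"}}

```text
clock: 18.28
tcp_pos: [0.6066, -0.1926, 0.0653]
tool_rot: [-0.402, 0.916, -0.0, 0.0]
wrist_force: [0.6, 0.2, -1.4]
opening: 0.009
grip_force: 50.1
```

Call:
{"method": "move_arm", "body": {"motion": "1 0 0 -0.007 0 0 0;1 0 0 -0.014 0 0 0;1 0 0 -0.02 0 0 0;1 0 0 -0.02 0 0 0"}}

```text
clock: 18.62
tcp_pos: [0.6062, -0.1926, 0.0623]
tool_rot: [-0.402, 0.916, -0.0, 0.0]
wrist_force: [-2.9, 0.6, 2.7]
opening: 0.0089
grip_force: 50.8
```

Call:
{"method": "move_arm", "body": {"motion": "0.6 0 0 0 0 0 0;0.2 0 0 0 0 0 0;0.2 0 0 0.01 0 0 0;0.2 0 0 0.1 0 0 0;0.2 0 0 0.3 0 0 0;0.2 0 0 0.55 0 0 0;0.2 0 0 0.8 0 0 0;-0.4 -0.05 -0.1 0.95 0 0 0;-0.4 -0.1 -0.35 1 0 0 0;-0.4 -0.15 -0.6 1 0 0 0;-0.4 -0.2 -0.8 1 0 0 0;-0.4 -0.22 -1 1 0 0 0"}}

```text
clock: 19.62
tcp_pos: [0.5724, -0.3441, 0.2124]
tool_rot: [-0.402, 0.916, -0.0, 0.0]
wrist_force: [0.0, 0.3, -1.1]
opening: 0.0595
grip_force: 0.0
```

```bash
python3 - <<'E'
from h import *
im,c=look('w6')
V=im.max(2); m=(V>60).astype(np.uint8)*255
b=im.astype(int); m=((b[:,:,2]-b[:,:,0]>35)&(V>70)).astype(np.uint8)*255
print(blob(m,(0,0,640,300),.014,c,"s"))
im,c=look('t3','top'); V=im.max(2); m=(V>70).astype(np.uint8)*255
E
```

```text
19.6667 [ 571.6 -349.2  211.3] 137.2 0.05931184106813813 [-2.2 -1.1 -0.1]
([554.1, -391.1], [178.7, 184.3], 16.2)
19.7167 [ 572.1 -346.6  211. ] 137.1 0.05977083160573587 [ 0.7  0.5 -0.4]
```

View pics/w6.png

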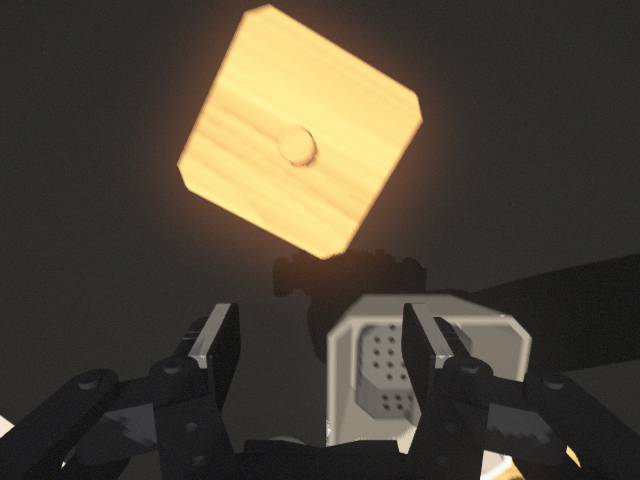

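```bash
python3 - <<'E'
from h import *; import json
c=json.load(open("w6.json")); im=cv2.imread("pics/w6.png")
for t in(130,150,170):
    m=(im[:,:,2]>t).astype(np.uint8)*255
    print(blob(m,(150,0,450,270),.014,c,"s"))
print(cast([297,146],.044,c))
E
```

```text
([548.7, -396.8], [149.6, 151.6], 18.5)
([548.7, -396.8], [149.2, 151.5], 18.5)
([548.8, -396.8], [149.0, 151.0], 18.5)
[[ 0.54833043 -0.39556519  0.044     ]]
```

Call:
{"method": "move_arm", "body": {"motion": "-0.4 -0.16 -0.345 0 0 0 0;-0.4 -0.16 -0.345 -0.2 0 0 0;-0.4 -0.16 -0.345 -0.4 0 0 0;-0.4 -0.16 -0.345 -0.6 0 0 0;-0.4 -0.16 -0.345 -0.7 0 0 0;-0.4 -0.16 -0.345 -0.75 0 0 0;-0.4 -0.16 -0.345 -0.75 0 0 0;-0.4 -0.16 -0.345 -0.75 0 0 0"}}

```text
clock: 20.38
tcp_pos: [0.5496, -0.3939, 0.0998]
tool_rot: [-0.402, 0.916, -0.0, 0.0]
wrist_force: [-0.8, 0.2, 1.0]
opening: 0.0596
grip_force: 0.0
```

```bash
python3 - <<'E'
from h import *
im,c=look('w7')
print(proj([[.5487,-.395,.044]],c))
E
```

```text
20.4333 [ 550.  -394.3  100.6] 137.4 0.06004084046127255 [0.5 0.  0.2]
[[321.29700402 274.13239149]]
```

View pics/w7.png

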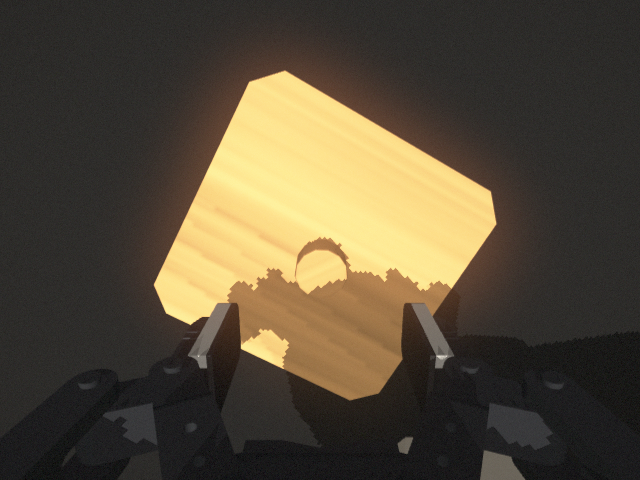

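Call:
{"method": "move_arm", "body": {"motion": "-0.4 0 0 -0.15 0 0 0;-0.4 0 0 -0.3 0 0 0;-0.4 0 0 -0.4 0 0 0;-0.4 0 0 -0.46 0 0 0;-0.4 0 0 -0.46 0 0 0;0 0 0 -0.46 0 0 0;0.5 0 0 -0.46 0 0 0;1 0 0 -0.46 0 0 0;1 0 0 -0.46 0 0 0;1 0 0 -0.46 0 0 0;1 0 0 -0.46 0 0 0"}}

```text
clock: 21.35
tcp_pos: [0.5501, -0.3949, 0.0321]
tool_rot: [-0.402, 0.916, -0.001, 0.001]
wrist_force: [1.3, 0.3, 6.5]
opening: 0.0243
grip_force: 49.5
```

Call:
{"method": "move_arm", "body": {"motion": "1 0 0 0.1 0 0 0;1 0 0 0.2 0 0 0;1 0 0 0.4 0 0 0;1 0 0 0.6 0 0 0;1 0 0 0.8 0 0 0;1 0 0 0.9 0 0 0;1 0 0.1 0.95 0 0 0.07;1 0.05 0.25 0.95 0 0 0.14;1 0.1 0.4 0.95 0 0 0.21;1 0.2 0.6 0.95 0 0 0.28;1 0.3 0.8 0.95 0 0 0.321;1 0.35 1 0.95 0 0 0.321"}}

```text
clock: 22.35
tcp_pos: [0.6026, -0.243, 0.1725]
tool_rot: [-0.619, 0.786, -0.0, 0.0]
wrist_force: [0.7, -0.3, -2.6]
opening: 0.0247
grip_force: 49.6
```

Call:
{"method": "move_arm", "body": {"motion": "1 0.02 0.1 0 0 0 0;1 0.02 0.2 0 0 0 0;1 0.02 0.3 0 0 0 0;1 0.02 0.33 0 0 0 0;1 0.02 0.33 0 0 0 0;1 0.02 0.33 0 0 0 0"}}

```text
clock: 22.85
tcp_pos: [0.6044, -0.1953, 0.1728]
tool_rot: [-0.618, 0.787, -0.0, -0.0]
wrist_force: [0.5, 0.3, -2.2]
opening: 0.024
grip_force: 49.6
```

```bash
python3 - <<'E'
from h import *
im,c=look('w8')
E
```

```text
22.9 [ 604.4 -195.7  172.7] 166.2 0.02412510867942247 [-0.4  0.1 -2.5]
```

View pics/w8.png

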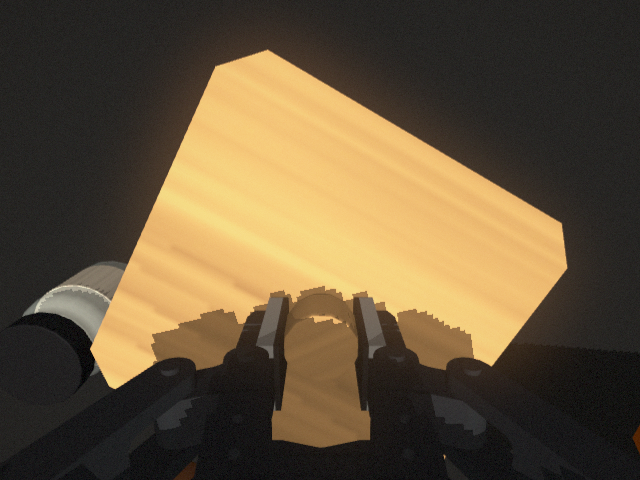

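```bash
python3 - <<'E'
from h import *; import json
c=json.load(open("w8.json")); im=cv2.imread("pics/w8.png")
m=(im[:,:,2]>130).astype(np.uint8)*255
m[300:,130:475]=0
print(blob(m,(80,30,600,400),.1546,c,"s"))
P=cast([(268,50),(561,223),(217,66),(92,350),(567,267),(492,366)],.1546,c)[:,:2]*1000
for i in(0,2,4):
    d=P[i+1]-P[i]; print(np.degrees(np.arctan2(d[1],d[0]))%90)
# top: pots in t3 (before lid), current square pot check
c3=json.load(open("t3.json")); t=cv2.imread("pics/t3.png"); mm=(t.max(2)>70).astype(np.uint8)*255
print("pr",blob(mm,(198,195,268,270),.08,c3,"c"),"ps",blob(mm,(352,165,437,250),.08,c3,"s"))
E
```

```text
([608.9, -201.0], [147.4, 160.1], 47.3)
47.354318785728566
47.58193681674068
47.81075768146813
pr (554.3, 206.9, 153.5) ps ([606.3, -191.3], [147.5, 148.4], 47.7)
```

```bash
python3 - <<'E'
from h import *; import json
c=json.load(open("w8.json"))
P=cast([(268,50),(561,223),(217,66),(92,350),(567,267),(492,366)],.1546,c)[:,:2]*1000
a=np.radians(47.5); u=np.array([np.cos(a),np.sin(a)]); v=np.array([-u[1],u[0]])
t=np.array([604.4,-195.7])
print(np.round((P-t)@u,1),np.round((P-t)@v,1))
E
```

```text
[-74.5 -74.2 -62.   59.7 -61.5 -12.3] [-60.8  60.3 -73.4 -73.2  73.2  73.4]
```

Call:
{"method": "move_arm", "body": {"motion": "1 0.01 0.025 0 0 0 0;1 0.01 0.025 -0.1 0 0 0;1 0.01 0.025 -0.2 0 0 0;1 0.01 0.025 -0.3 0 0 0;1 0.01 0.025 -0.37 0 0 0;1 0.01 0.025 -0.39 0 0 0;1 0.01 0.025 -0.405 0 0 0;1 0.01 0.025 -0.415 0 0 0;1 0.01 0.025 -0.425 0 0 0;1 0.01 0.025 -0.425 0 0 0"}}

```text
clock: 23.73
tcp_pos: [0.6065, -0.1911, 0.1093]
tool_rot: [-0.618, 0.786, -0.0, 0.0]
wrist_force: [0.1, 0.3, -1.8]
opening: 0.0244
grip_force: 49.6
```

Call:
{"method": "move_arm", "body": {"motion": "1 0 0 -0.007 0 0 0;1 0 0 -0.014 0 0 0;1 0 0 -0.022 0 0 0;1 0 0 -0.022 0 0 0"}}

```text
clock: 24.07
tcp_pos: [0.6063, -0.191, 0.1062]
tool_rot: [-0.618, 0.786, -0.0, 0.0]
wrist_force: [-0.6, 0.6, 1.7]
opening: 0.0242
grip_force: 49.9
```

Call:
{"method": "move_arm", "body": {"motion": "0.3 0 0 0 0 0 0;0 0 0 0 0 0 0;-0.4 0 0 0 0 0 0;-0.4 0 0 0 0 0 0;-0.4 0 0 0.1 0 0 0;-0.4 0 0 0.3 0 0 0;-0.4 0 0 0.5 0 0 0;-0.4 0 0.2 0.6 0 0 0;-0.4 0 0.4 0.6 0 0 0;-0.4 0 0.65 0.6 0 0 0;-0.4 0 0.9 0.6 0 0 0;-0.4 0 1 0.6 0 0 0"}}

```text
clock: 25.07
tcp_pos: [0.6059, -0.0373, 0.1958]
tool_rot: [-0.619, 0.786, 0.0, 0.001]
wrist_force: [0.7, 0.0, 0.3]
opening: 0.0602
grip_force: 0.0
```

Call:
{"method": "move_arm", "body": {"motion": "-0.4 0.03 0.4 0 0 0 0;-0.4 0.03 0.6 0 0 0 0;-0.4 0.03 0.6 0 0 0 0;-0.4 0.03 0.6 0 0 0 0"}}

```text
clock: 25.4
tcp_pos: [0.6106, 0.0514, 0.1953]
tool_rot: [-0.619, 0.785, 0.0, -0.0]
wrist_force: [-0.2, -0.5, 0.1]
opening: 0.0595
grip_force: 0.0
```

```bash
python3 - <<'E'
from h import *
im,c=look('w9'); print(proj([[.6158,-.004,.014]],c))
t,c3=look('t4','top'); mm=(t.max(2)>70).astype(np.uint8)*255
print("ls",blob(mm,(352,160,437,250),.094,c3,"s"))
cv2.imwrite("pics/duo.png",np.hstack([cv2.resize(im,(400,300)),t[100:400,150:550]]))
E
```

```text
25.45 [610.6  49.7 195.4] 166.4 0.059563387683431196 [ 0.8 -0.5  0.4]
[[296.38002712 147.02776576]]
25.5 [610.6  48.7 195.4] 166.3 0.05971178102735434 [-0.  -0.6  0.7]
ls ([605.2, -189.8], [151.2, 152.5], 47.4)
```

View pics/duo.png

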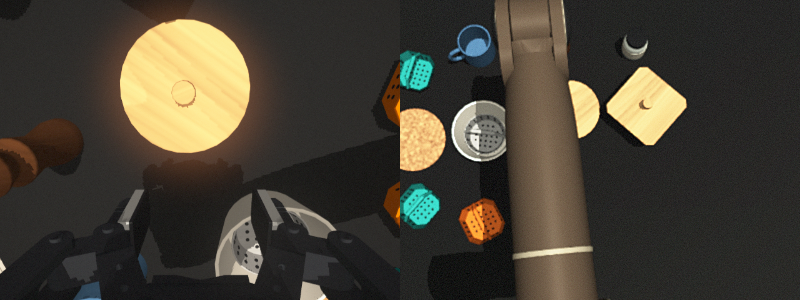

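```bash
python3 - <<'E'
from h import *; import json
c=json.load(open("w9.json")); im=cv2.imread("pics/w9.png")
m=(im[:,:,2]>150).astype(np.uint8)*255
print(blob(m,(170,20,420,250),.014,c,"c"),cast([183*1.6,93*1.6],.044,c))
E
```

```text
(615.9, -5.4, 153.0) [[ 0.61627676 -0.00501382  0.044     ]]
```

Call:
{"method": "move_arm", "body": {"motion": "-0.4 0.036 -0.358 0 0 0 0;-0.4 0.036 -0.358 -0.2 0 0 0;-0.4 0.036 -0.358 -0.4 0 0 0;-0.4 0.036 -0.358 -0.6 0 0 0;-0.4 0.036 -0.358 -0.7 0 0 0;-0.4 0.036 -0.358 -0.7 0 0 0;-0.4 0.036 -0.358 -0.7 0 0 0"}}

```text
clock: 26.08
tcp_pos: [0.6154, -0.0064, 0.09]
tool_rot: [-0.617, 0.787, 0.0, -0.001]
wrist_force: [0.8, -0.2, 1.1]
opening: 0.0599
grip_force: 0.0
```

Call:
{"method": "move_arm", "body": {"motion": "-0.4 0 0 -0.15 0 0 0;-0.4 0 0 -0.3 0 0 0;-0.4 0 0 -0.385 0 0 0;-0.4 0 0 -0.385 0 0 0;0 0 0 -0.385 0 0 0;0.5 0 0 -0.385 0 0 0;1 0 0 -0.385 0 0 0;1 0 0 -0.385 0 0 0;1 0 0 -0.385 0 0 0;1 0 0 -0.385 0 0 0"}}

```text
clock: 26.92
tcp_pos: [0.6175, -0.0049, 0.0352]
tool_rot: [-0.618, 0.786, -0.001, 0.001]
wrist_force: [-0.5, -1.0, 5.7]
opening: 0.024
grip_force: 49.2
```

Call:
{"method": "move_arm", "body": {"motion": "1 0 0 0.1 0 0 0;1 0 0 0.2 0 0 0;1 0 0 0.4 0 0 0;1 0 0 0.6 0 0 0;1 0 0 0.8 0 0 0;1 0 0 0.92 0 0 0;1 0 0.1 0.92 0 0 0;1 -0.05 0.25 0.92 0 0 0;1 -0.1 0.4 0.92 0 0 0;1 -0.2 0.6 0.92 0 0 0;1 -0.3 0.8 0.92 0 0 0;1 -0.35 1 0.92 0 0 0"}}

```text
clock: 27.92
tcp_pos: [0.5615, 0.1469, 0.1702]
tool_rot: [-0.618, 0.786, 0.0, -0.001]
wrist_force: [0.4, -1.0, -1.8]
opening: 0.0237
grip_force: 49.6
```

Call:
{"method": "move_arm", "body": {"motion": "1 -0.07 0.1 0 0 0 0;1 -0.07 0.2 0 0 0 0;1 -0.07 0.3 0 0 0 0;1 -0.07 0.38 0 0 0 0;1 -0.07 0.41 0 0 0 0;1 -0.07 0.41 0 0 0 0;1 -0.07 0.41 0 0 0 0"}}

```text
clock: 28.5
tcp_pos: [0.5534, 0.2065, 0.1704]
tool_rot: [-0.618, 0.786, -0.0, -0.0]
wrist_force: [-0.1, 0.9, -1.2]
opening: 0.0238
grip_force: 49.6
```

```bash
python3 - <<'E'
from h import *
im,c=look('w10'); s=readout.get_state()
P=cast(np.array([p[0] for p in cv2.findContours(((im[:,:,2]>130)*255).astype(np.uint8)[:290],0,1)[0] for p in max([p],key=cv2.contourArea)]) ,s["tcp_pos"][2]-.0352+.014,c)[:,:2]*1000
d=np.linalg.norm(P-s["tcp_pos"][:2]*1000,axis=1); k=(d>65)&(d<90); A=P[k]
q=np.linalg.lstsq(np.c_[2*A,np.ones(len(A))],(A**2).sum(1),rcond=None)[0]; print(k.sum(),q[:2],np.sqrt(q[2]+q[0]**2+q[1]**2))
E
```

```text
28.55 [553.3 206.2 170.5] 166.3 0.023863391795819915 [-0.4 -0.9 -2. ]
585 [552.50954166 202.48776836] 73.31494381331031
```

Call:
{"method": "move_arm", "body": {"motion": "1 0.005 0 -0.1 0 0 0;1 0.005 0 -0.2 0 0 0;1 0.005 0 -0.28 0 0 0;1 0.005 0 -0.33 0 0 0;1 0.005 0 -0.355 0 0 0;1 0.005 0 -0.37 0 0 0;1 0.005 0 -0.38 0 0 0;1 0.005 0 -0.388 0 0 0;1 0.005 0 -0.388 0 0 0"}}

```text
clock: 29.3
tcp_pos: [0.554, 0.2068, 0.1129]
tool_rot: [-0.618, 0.786, -0.0, 0.0]
wrist_force: [0.2, -0.2, -1.4]
opening: 0.0239
grip_force: 49.6
```

Call:
{"method": "move_arm", "body": {"motion": "1 0 0 -0.007 0 0 0;1 0 0 -0.014 0 0 0;1 0 0 -0.022 0 0 0;1 0 0 -0.022 0 0 0"}}

```text
clock: 29.63
tcp_pos: [0.5538, 0.2069, 0.1093]
tool_rot: [-0.618, 0.786, -0.0, 0.0]
wrist_force: [-0.2, 0.2, -1.1]
opening: 0.0239
grip_force: 49.6
```

Call:
{"method": "move_arm", "body": {"motion": "1 0 0 -0.005 0 0 0;1 0 0 -0.01 0 0 0;1 0 0 -0.01 0 0 0"}}

```text
clock: 29.88
tcp_pos: [0.5539, 0.2069, 0.1092]
tool_rot: [-0.618, 0.786, -0.0, 0.001]
wrist_force: [-3.8, -0.7, 7.2]
opening: 0.0241
grip_force: 50.4
```

Seated. Release, rise and clear away for a final look.

Call:
{"method": "move_arm", "body": {"motion": "0.3 0 0 0 0 0 0;0 0 0 0 0 0 0;-0.4 0 0 0 0 0 0;-0.4 0 0 0 0 0 0;-0.4 0 0 0.1 0 0 0;-0.4 0 0 0.3 0 0 0;-0.4 0 0 0.5 0 0 0;-0.4 0 0 0.75 0 0 0;-0.4 -0.25 0 0.75 0 0 0;-0.4 -0.5 0 0.75 0 0 0;-0.4 -0.75 0 0.75 0 0 0;-0.4 -1 0 0.75 0 0 0"}}

```text
clock: 30.88
tcp_pos: [0.4025, 0.2066, 0.2201]
tool_rot: [-0.617, 0.787, 0.0, 0.0]
wrist_force: [-0.5, 1.1, -0.2]
opening: 0.0598
grip_force: 0.0
```

Call:
{"method": "move_arm", "body": {"motion": "-0.4 -0.6 0 0 0 0 0;-0.4 -0.6 0 0 0 0 0;-0.4 -0.6 0 0 0 0 0;-0.4 -0.6 0 0 0 0 0"}}

```text
clock: 31.22
tcp_pos: [0.3118, 0.2067, 0.2208]
tool_rot: [-0.619, 0.786, -0.0, 0.001]
wrist_force: [1.0, 1.1, 0.6]
opening: 0.0599
grip_force: 0.0
```

```bash
python3 - <<'E'
from h import *
t,c=look('t5','top'); s,_=look('s5','side'); mm=(t.max(2)>70).astype(np.uint8)*255
print("ls",blob(mm,(352,160,437,250),.094,c,"s"),"lr",blob(mm,(198,185,270,270),.094,c,"c"))
cv2.imwrite("pics/fin.png",np.hstack([t[100:400,120:520],s[130:430,170:570]]))
E
```

```text
31.2667 [313.5 207.1 220.7] 166.4 0.060206720951033084 [ 0.2 -0.2  0.6]
31.3167 [314.4 207.2 220.6] 166.3 0.05957738707979294 [-0.2  0.8 -0.6]
ls ([605.1, -189.9], [151.2, 152.5], 47.4) lr (552.6, 206.2, 157.1)
```

View pics/fin.png

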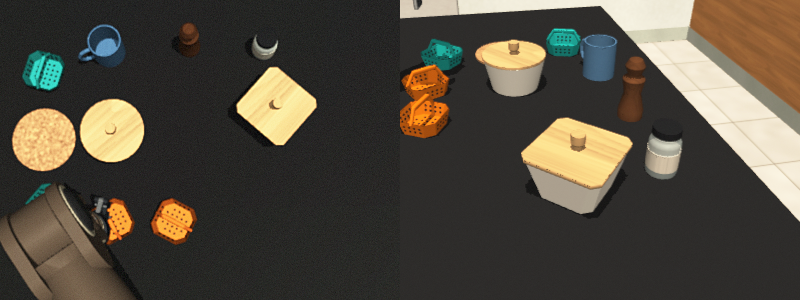

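Both lids are home and level, at (111,130) and (277,105) in the top half of the picture, and the bystanders are where they were. I'm handing the job in.

```bash
python3 -c "
from rig import manip
print(manip.sign_off())"
```

```text
the job is handed in; nothing more can be done
None
```

I swapped the baskets into the pots of their own shape, put both lids home on their pots, and handed the job in at about 31 s; no verdict was returned.

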